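# Close the round paper mould and hold its snap cap down

### The job

Close the little round paper mould: lay the white press plate over the stud so that it lies flat on the screen, hub up, then set the orange snap cap on the stud and press it down through the click until it is fully home on the hub. Do not stop at the click: finish while your gripper is still pressing the cap down firmly onto the plate, and do not let go. Leave the other things on the table where they are.

Things in the scene. Friction and masses are not known exactly. Their poses are not given: they have to be found in the camera images.
- mould: Fixed paper mould: a 170 x 170 mm blue drain tray (rim 16 mm high), a round grey screen pedestal on it (92 mm across, top 30 mm above the table) and a metal stud standing at its middle. Origin: centre of the tray's underside, on the table; z up along the stud.
- screen (a point): Centre of the screen's top, on the stud's axis, 30 mm above the table: where the underside of the press plate must come to lie.
- stud_tip (a point): Top of the stud, 65.5 mm above the screen. Upwards from the screen the stud is a collar 20 mm in diameter and 30 mm tall, tapers within 6 mm to a 12 mm neck, carries four sprung brass balls, and above them tapers to a tip 4 mm across.
- balls (a point): Point on the stud's axis at the height of the brass snap balls' centres, 51.5 mm above the screen. At rest the balls stand out to 19 mm across; they spring inwards when the cap's lip is pushed over them.
- plate_center (a point): Centre of the white press plate, half-way up (21 mm above its underside), on its axis. The plate is a disc 80 mm across and 8 mm thick with a hub 42 mm across rising from it, 42 mm tall in all; a bore 24 mm wide runs right through. It starts lying on the table, hub up. About 0.2 kg; grip it by the hub.
- cap_center (a point): Centre of the orange snap cap, half-way up (19 mm above its underside), on its axis. A cylinder 34 mm across and 38 mm tall, closed on top; its underside has a mouth 15 mm wide (lip 3 mm thick) that opens into a 22 mm wide hollow. It starts standing mouth down, about 40 g.
- cap_under (a point): Centre of the cap's underside. Set on the stud unpressed it rests on the balls, about 13 mm above the plate's hub. Pushing it on takes about 10 N (up to 15), the most about 11 mm above the hub; lower down the force drops and the balls pull the cap on (the click, about 8 mm above the hub). Fully home it lies on the hub's top, 72 mm above the table (42 mm above the screen).
- bead_jar_mid (a point): Bystander: clear jar with green lid, 52 mm across, 55 mm tall; point half-way up.
- glue_pot_mid (a point): Bystander: white pot with blue lid, 48 mm across, 50 mm tall; point half-way up.
- brush_mid (a point): Bystander: brush lying on the table, 170 mm long; point near the middle of its handle.
- former_mid (a point): Bystander: light wooden block 90 x 60 x 20 mm; point at its centre.
- core_mid (a point): Bystander: cardboard-brown cylinder 60 mm across, 35 mm tall; point at its centre.
- spray_mid (a point): Bystander: clear spray bottle with red head, 68 mm across, 200 mm tall; point 80 mm up.
Not all that is in view belongs to the job. There is more than one size of the mould; the job needs the largest.

How it is judged:
By the outcome, as a careful person would: the job done as asked, in the order asked, and still so for the second after the job is handed in, while the arm keeps its last pose, push and grip.
It also fails if it takes over 54 s, if anything falls off the work surface, if the arm or the gripper's body presses on something with over 40 N, if the wrist force passes 120 N, or if a joint passes its speed limit or range.

### The arm

A 7-joint arm with a two-finger parallel gripper is mounted at the origin on the work surface. World frame = base frame: x ahead of the robot, y to its left, z up, the work surface at z = 0. Lengths are in mm, angles in rad, forces in N, time in s.
With the tool pointing down it reaches from about 400 to 875 mm from the base axis. Payload 19.3 kg.
Tool frame: the origin (TCP) lies midway between the tips of the shut fingers; the grasp point (between the pads) lies 19 mm behind it; z points along the fingers, y is the direction in which the jaws open and shut (so a half turn about z gives the same grasp; the last joint's range is limited). The gripper opens to 85 mm and grips with 20 to 120 N. Pads are 22 mm wide; open, the fingers measure 114 mm over their backs; the gripper's body (76 mm by 85 mm) begins 54 mm behind the grasp point. The pads swing forward as they close: fully open they stand 13 mm farther back than shut.
Start: joints at [-1.346, 0.521, -0.036, 1.599, 0.021, 1.021, -0.113], TCP at [181.612, 598.023, 231.291] pointing down, gripper open.
Joint ranges: [-2.91, 2.91], [-0.3, 2.13], [-1.5, 1.42], [0.17, 2.43], [-1.26, 4.41], [0.16, 1.93], [-2.52, 2.52]. Speed limits (rad/s): [1.89, 1.89, 2.39, 2.39, 3.01, 3.01, 3.01].

### API

Orientations are given as a unit quaternion [w, x, y, z].
In Python, from cell import r, get_image gives the robot as it stands. The module is installed in compiled form; this text tells all that it offers.
- The arm moves only by the tool play_rows, never from a script. Its argument "moves" is a list of rows, each a list of 7 numbers: the closure, from -1 (fully open) to 1 (shut), then the shift along the tool's x, y, z normalised to -1 to 1, where 1 is 150 mm, then the turn, a rotation vector about the tool's x, y, z normalised to -1 to 1, where 1 is pi rad. In form: [[gripper, x, y, z, ax, ay, az], ...]. A call has 1 to 10 rows; each row shifts and turns the commanded pose from where the row before left it, along the tool's axes as they then stand; what a row does not reach is not made up. A row lasts 1/8 s, in which the tool goes at most 62.5 mm and 10.7 degrees, less where a joint would pass 70% of its speed; a pose out of reach is approached as far as the arm can. A call with a number of a shift or a turn outside -1 to 1 is refused whole. A call with a gripper value outside its range is refused whole. The fingers move at their own pace and stop on an object; "squeeze" is the grip in N (left out, the last holds). Time passes only in rows, so rows that do not move let the fingers close. It gives the time, the measured TCP pose, the force and the opening at its end, in the units of the state.
- r.get_obs(): the state, without advancing time (a new reading comes with each control period).
- get_image(name): name is "side" or "top" or "wrist"; returns a dict with "image" (480x640x3 uint8, red, green, blue), "camera_matrix" (3x3 intrinsics, pixels), "dist_coeffs" ([k1, k2, p1, p2, k3] as OpenCV has them; the pictures are not rectified), "extrinsics" (4x4, takes a point from world to camera coordinates). Camera axes: x right, y down, z forward; pixel columns grow to the right and rows downward; lengths in mm; the calibration is good to about 2 mm. A picture is of the moment at which its call begins. There is no depth.
- r.finish_job(): hands the job in, once; it reports no verdict.
The state is a dict: "clock": time; "q": joint angles; "qvel": joint speeds; "effort": joint torques, N m; "tool_pos": TCP position; "orientation": TCP orientation; "ft_force": force on the tool from outside, world axes, zero at the start; "moment": the same for the moment, N m; "width": finger opening in mm.
Only numpy, scipy, OpenCV 4.12 (cv2) and the standard library are available. Lean on these libraries where they do the work, as an engineer would, in place of code of your own. Each camera call takes 0.05 s, during which the arm holds its last target.

## Working session

There is one attempt and no reset: what is moved stays moved. The work goes in short steps, Python scripts to look and compute and a tool call to move; the robot and the scene stay as the last step left them, time stands still between calls to the robot, and variables do not carry over. Pictures are saved under pics/ and viewed, and the job is handed in when it is done.

Besides the shell and the picture viewer there is one more tool, called after "Request:" as a command line: name --pt "numbers of a row" for each row, then --argument value for the rest. play_rows: Moves the arm, as the interface text tells. Scaled input: -1 to 1 covers 150 mm each way for a shift and pi rad each way for a turn. Its arguments: {"type":"object","properties":{"moves":{"type":"array","items":{"type":"array","items":{"type":"number","minimum":-1,"maximum":1}}},"squeeze":{"type":"number"}},"required":["moves"]}

```bash
mkdir -p pics
cat > h.py <<'E'
import numpy as np, cv2
from cell import r, get_image
from scipy.spatial.transform import Rotation as R
def ray(d,u,v):
    p=cv2.undistortPoints(np.array([[[u,v]]],float),d["camera_matrix"],d["dist_coeffs"])[0,0]
    E=np.array(d["extrinsics"]);Rm=E[:3,:3];o=-Rm.T@E[:3,3]
    return o,Rm.T@np.array([p[0],p[1],1.])
def onz(d,u,v,z):
    o,k=ray(d,u,v);return o+k*(z-o[2])/k[2]
def proj(d,P):
    E=np.array(d["extrinsics"]);rv=cv2.Rodrigues(E[:3,:3])[0]
    return cv2.projectPoints(np.array(P,float).reshape(-1,1,3),rv,E[:3,3],d["camera_matrix"],d["dist_coeffs"])[0].reshape(-1,2)
def fix(d):
    for k in("camera_matrix","dist_coeffs","extrinsics"): d[k]=np.array(d[k],float)
    return d
def img(n,save=None):
    d=fix(get_image(n))
    if save: cv2.imwrite("pics/"+save,cv2.cvtColor(d["image"],cv2.COLOR_RGB2BGR))
    return d
def st():
    o=r.get_obs();q=o["orientation"]
    print("t",o["clock"],"p",np.round(o["tool_pos"],1),"q",np.round(q,4),"F",np.round(o["ft_force"],1),"w",o["width"])
    Rm=R.from_quat([q[1],q[2],q[3],q[0]]).as_matrix();print(np.round(Rm,4));return o,Rm
E
python3 - <<'E'
from h import *
st();print(r.get_obs()["q"])
for n in("side","top","wrist"):
    d=img(n,n+"0.png");E=d["extrinsics"];print(n,-E[:3,:3].T@E[:3,3],E[2,:3],d["dist_coeffs"])
    import pickle;pickle.dump(d,open(n+"0.pkl","wb"))
E
```

```text
t 0.0 p [181.5 597.7 230.7] q [-0.000e+00  1.469e-01  9.892e-01 -6.000e-04] F [-0.5 -0.   0.3] w 85.36250837027575
[[-9.569e-01  2.906e-01 -2.000e-04]
 [ 2.906e-01  9.569e-01 -1.100e-03]
 [-1.000e-04 -1.100e-03 -1.000e+00]]
[-1.34621278  0.52200687 -0.03631961  1.59998114  0.02119768  1.02111369
 -0.11282169]
side [  36.36218596 -581.67550378  667.25004804] [ 0.53001481  0.58976364 -0.60931367] [-0.04820242  0.          0.          0.          0.        ]
top [ 421.99191434  -56.42639529 1337.48265952] [ 0.10154111  0.03029132 -0.99437007] [-0.08010937  0.          0.          0.          0.        ]
wrist [102.38110489 621.55760311 373.12460084] [ 0.30751883 -0.09475356 -0.94681251] [-0.08267808  0.          0.          0.          0.        ]
```

View pics/side0.png

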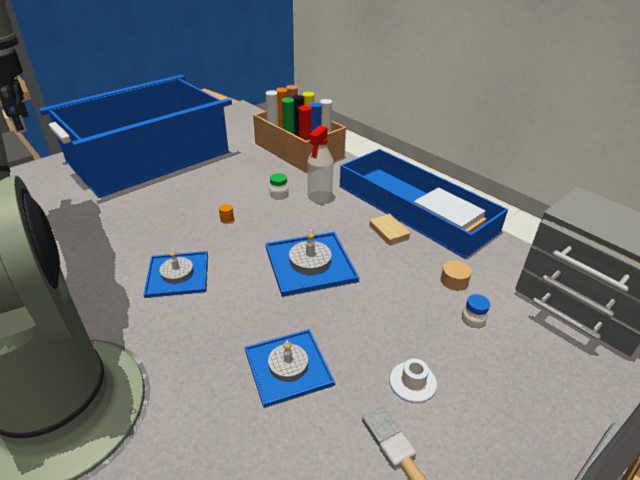

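View pics/top0.png

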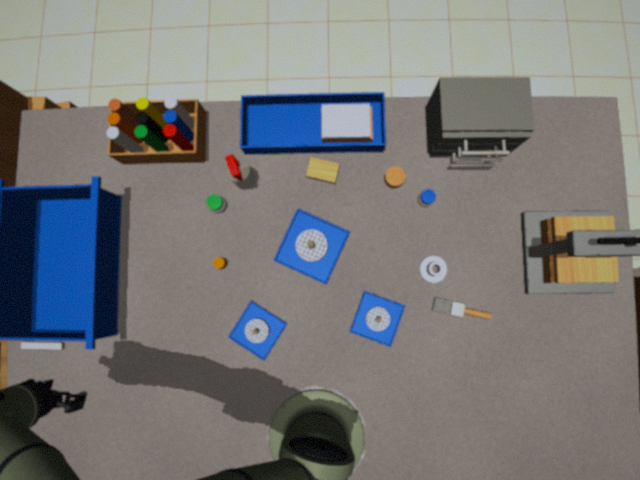

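View pics/wrist0.png

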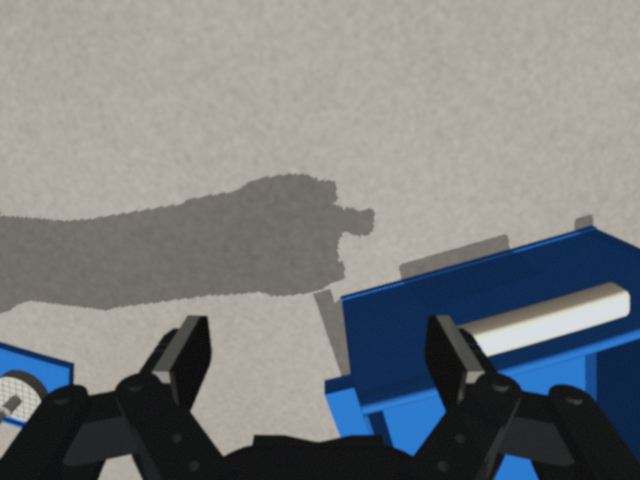

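The side view shows three moulds. The largest is near (311,260) in the side view and (312,244) in the top view. The cap is at top (220,263) and side (226,213), and the plate is at top (433,268) and side (414,378). Next I'll measure these.

Run:
```python
from h import *
import pickle
T=pickle.load(open("top0.pkl","rb"));S=pickle.load(open("side0.pkl","rb"))
def comp(d,lo,hi,box):
    h=cv2.cvtColor(d["image"],cv2.COLOR_RGB2HSV);m=cv2.inRange(h,lo,hi)
    x0,y0,x1,y1=box;k=np.zeros_like(m);k[y0:y1,x0:x1]=m[y0:y1,x0:x1]
    n,l,s,c=cv2.connectedComponentsWithStats(k);i=1+np.argmax(s[1:,4]);return l==i,s[i],c[i]
def tri(a,b):
    (o1,k1),(o2,k2)=a,b;k1=k1/np.linalg.norm(k1);k2=k2/np.linalg.norm(k2)
    s=np.linalg.lstsq(np.c_[k1,-k2],o2-o1,rcond=None)[0];p,q=o1+k1*s[0],o2+k2*s[1];return (p+q)/2,np.linalg.norm(p-q)
# cap
for nm,lo,hi,bt,bs in(("cap",(5,180,100),(18,255,255),(205,248,235,278),(210,195,245,230)),
   ("plate",(0,0,165),(179,40,255),(410,245,455,290),(380,350,445,405))):
    mt,stt,ct=comp(T,lo,hi,bt);ms,ss,cs=comp(S,lo,hi,bs)
    print(nm,stt,ct,ss,cs,tri(ray(T,*ct),ray(S,*cs)))
    for z in(4,19,38): print("  z",z,onz(T,*ct,z)[:2],onz(S,*cs,z)[:2])
    c=max(cv2.findContours(mt.astype(np.uint8),0,2)[0],key=cv2.contourArea)
    print("  top ellipse",cv2.fitEllipse(c)); 
    c=max(cv2.findContours(ms.astype(np.uint8),0,2)[0],key=cv2.contourArea);print("  side ell",cv2.fitEllipse(c))
# trays
for bt in((270,205,355,288),(225,298,290,362),(345,288,408,350)):
    m,s,c=comp(T,(100,120,60),(125,255,255),bt)
    cc=max(cv2.findContours(m.astype(np.uint8),0,2)[0],key=cv2.contourArea)
    ra=cv2.minAreaRect(cc);b=cv2.boxPoints(ra)
    P=np.array([onz(T,u,v,16) for u,v in b]);print("tray",ra,P.mean(0),np.linalg.norm(np.diff(P,axis=0),axis=1))
for nm,d,box,f in(("t",T,(280,210,345,280),6),("s",S,(260,215,360,295),6)):
    x0,y0,x1,y1=box;cv2.imwrite(f"pics/mould_{nm}.png",cv2.cvtColor(cv2.resize(d["image"][y0:y1,x0:x1],None,fx=f,fy=f,interpolation=0),4))
```

```text
cap [214 258   4   4   6] [215.16666667 259.33333333] [219 205  15  18 156] [226.28205128 215.52564103] (array([510.65784226, 294.17440515,  -1.15806584]), np.float64(0.32183560125019856))
  z 4 [510.1808883  292.91045069] [507.12424197 287.31540875]
  z 19 [509.18887345 288.98085127] [496.47753209 267.66239293]
  z 38 [507.93232129 284.00335867] [482.99169957 242.76857289]
  top ellipse ((215.32144165039062, 259.1785583496094), (7.45435563852271e-18, 0.7071067690849304), 0.0)
  side ell ((225.98272705078125, 212.9727783203125), (12.789463996887207, 22.292409896850586), 173.07919311523438)
plate [420 256  27  27 458] [433.09606987 268.7860262 ] [ 380  350   65   55 3030] [411.84851485 376.13069307] (array([ 474.57547154, -341.70292146,   18.10379802]), np.float64(0.72316595059446))
  z 4 [ 475.38410134 -345.03077538] [ 483.80427943 -336.24739143]
  z 19 [ 474.7835065  -341.78433968] [ 473.6849716  -341.79797027]
  z 38 [ 474.02275303 -337.67218781] [ 460.86718169 -348.82870347]
  top ellipse ((433.03228759765625, 268.73828125), (25.77937889099121, 26.35465431213379), 153.3915557861328)Traceback (most recent call last):
  File "<stdin>", line 19, in <module>
cv2.error: OpenCV(4.12.0) /io/opencv/modules/imgproc/src/shapedescr.cpp:361: error: (-201:Incorrect size of input array) There should be at least 5 points to fit the ellipse in function 'fitEllipseNoDirect'
```

Run:
```python
from h import *
import pickle
T=pickle.load(open("top0.pkl","rb"));S=pickle.load(open("side0.pkl","rb"))
def mk(d,lo,hi,box):
    h=cv2.cvtColor(d["image"],cv2.COLOR_RGB2HSV);m=cv2.inRange(h,lo,hi)
    x0,y0,x1,y1=box;k=np.zeros_like(m);k[y0:y1,x0:x1]=m[y0:y1,x0:x1]
    n,l,s,c=cv2.connectedComponentsWithStats(k);i=1+np.argmax(s[1:,4]);return (l==i).astype(np.uint8),s[i],c[i]
m,s,c=mk(T,(5,150,100),(25,255,255),(205,248,235,278));print("cap",s,c,onz(T,*c,36))
m,s,c=mk(S,(5,150,80),(25,255,255),(205,190,245,235));print("cap side",s,c,onz(S,*c,19))
for bt in((270,205,355,288),(225,298,290,362),(345,288,408,350)):
    m,s,c=mk(T,(100,120,60),(125,255,255),bt)
    cc=max(cv2.findContours(m,0,2)[0],key=cv2.contourArea)
    b=cv2.boxPoints(cv2.minAreaRect(cc));P=np.array([onz(T,u,v,12) for u,v in b]);print("tray",P.mean(0),np.linalg.norm(np.diff(P,axis=0),axis=1),np.degrees(np.arctan2(*(P[1]-P[0])[1::-1])))
for nm,d,box,f in(("t",T,(280,210,345,280),6),("s",S,(260,215,360,295),6)):
    x0,y0,x1,y1=box;cv2.imwrite(f"pics/mould_{nm}.png",cv2.cvtColor(cv2.resize(d["image"][y0:y1,x0:x1],None,fx=f,fy=f,interpolation=0),4))
o,Rm=st()
# wrist cam offset in tool frame
W=pickle.load(open("wrist0.pkl","rb"));E=W["extrinsics"];cp=-E[:3,:3].T@E[:3,3]
print("cam in tool",Rm.T@(cp-o["tool_pos"]),"axes in tool",Rm.T@E[:3,:3].T, W["camera_matrix"])
```

```text
cap [213 257  12  12 105] [218.82857143 262.38095238] [499.17246189 273.71099711  36.        ]
cap side [219 204  15  19 225] [225.98222222 213.15555556] [501.61473693 277.10875943  19.        ]
tray [547.22769276   7.92238214  12.        ] [169.64731943 169.93225794 168.08142698] -24.574873928908616
tray [304.3792022 166.6208389  12.       ] [125.43106053 124.92943179 124.46630764] -32.83853311282146
tray [ 335.32437896 -178.5356489    12.        ] [124.46733084 124.85370604 124.05887559] -20.936837002397706
t 0.15 p [181.6 597.8 230.9] q [-0.000e+00  1.469e-01  9.892e-01 -4.000e-04] F [ 0.7 -0.2  0.1] w 85.07610461194777
[[-9.569e-01  2.905e-01 -2.000e-04]
 [ 2.905e-01  9.569e-01 -9.000e-04]
 [-1.000e-04 -9.000e-04 -1.000e+00]]
cam in tool [  82.65527014   -0.38398376 -142.27003798] axes in tool [[-4.44455163e-05 -9.46830189e-01 -3.21733726e-01]
 [ 9.99999882e-01  1.13658995e-04 -4.72630833e-04]
 [ 4.84069073e-04 -3.21733709e-01  9.46830072e-01]] [[381.2299402    0.         317.71831061]
 [  0.         381.2299402  241.57148388]
 [  0.           0.           1.        ]]
```

View pics/mould_t.png

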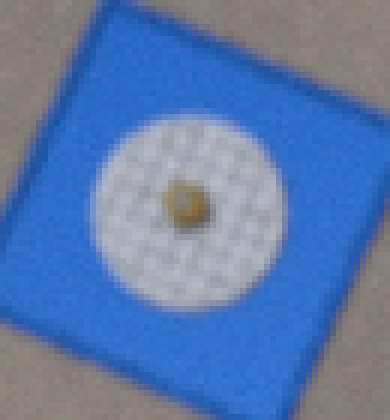

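View pics/mould_s.png

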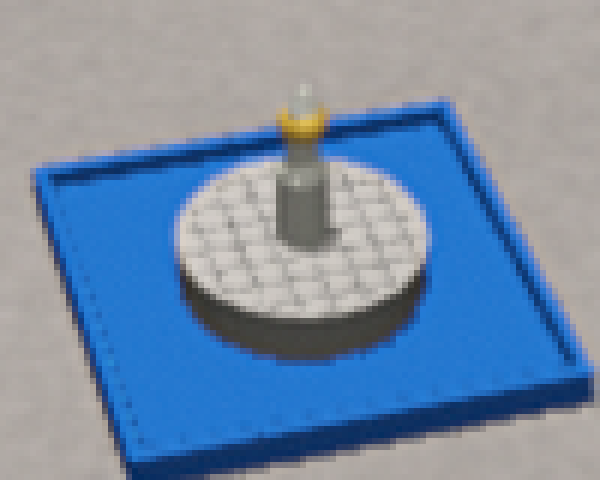

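Each reading matches its known size: the big tray measures 170 mm at about (547,8), the cap is at about (500,275), and the plate is at about (475,-340). I'll fly over the cap first, then the mould, then the plate, and refine each position with the wrist camera.

Request:
play_rows --pt "-1 -0.266 -0.144 -0.019 0 0 0" --pt "-1 -0.266 -0.144 -0.019 0 0 0" --pt "-1 -0.266 -0.144 -0.019 0 0 0" --pt "-1 -0.266 -0.144 -0.019 0 0 0" --pt "-1 -0.266 -0.144 -0.019 0 0 0" --pt "-1 -0.266 -0.144 -0.019 0 0 0" --pt "-1 -0.266 -0.144 -0.019 0 0 0" --pt "-1 -0.266 -0.144 -0.019 0 0 0" --pt "-1 -0.266 -0.144 -0.019 0 0 0" --pt "-1 -0.266 -0.144 -0.019 0 0 0"

```text
clock: 1.4
tool_pos: [501.5, 274.2, 259.8]
orientation: [-0.0, 0.147, 0.989, -0.0]
ft_force: [1.1, 0.8, -0.7]
width: 85.4
```

Run:
```python
from h import *
o,Rm=st();print(np.round(o["q"],2),np.round(o["qvel"],2))
d=img("wrist","w1.png");import pickle;pickle.dump(d,open("w1.pkl","wb"))
```

```text
t 1.4 p [501.5 274.2 259.8] q [-1.000e-04  1.468e-01  9.892e-01 -0.000e+00] F [ 1.1  0.8 -0.7] w 85.4103322637095
[[-9.569e-01  2.905e-01 -1.000e-04]
 [ 2.905e-01  9.569e-01 -1.000e-04]
 [ 1.000e-04 -1.000e-04 -1.000e+00]]
[-0.66  0.41  0.07  1.72 -0.03  1.02  0.7 ] [ 0.56  0.12  0.11 -0.25 -0.06  0.13  0.68]
```

View pics/w1.png

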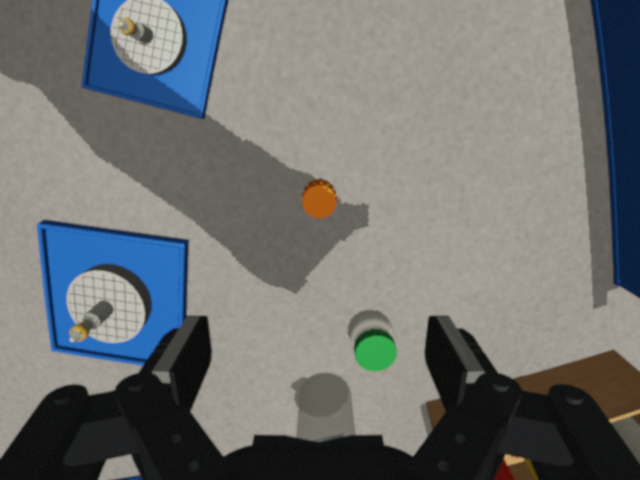

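The wrist view shows the orange cap at (319,200) with nothing close to it, and the big mould's stud at (85,330). I'll measure both from this view.

```bash
cat >> h.py <<'E'
def blob(d,lo,hi,box):
    h=cv2.cvtColor(d["image"],cv2.COLOR_RGB2HSV);m=cv2.inRange(h,lo,hi)
    x0,y0,x1,y1=box;k=np.zeros_like(m);k[y0:y1,x0:x1]=m[y0:y1,x0:x1]
    n,l,s,c=cv2.connectedComponentsWithStats(k);i=1+np.argmax(s[1:,4]);return (l==i).astype(np.uint8),s[i],c[i]
def circ(d,m,z):
    c=max(cv2.findContours(m,0,1)[0],key=cv2.contourArea)
    P=np.array([onz(d,u,v,z)[:2] for u,v in cv2.convexHull(c)[:,0].astype(float)])
    (x,y),rad=cv2.minEnclosingCircle(P.astype(np.float32));return x,y,2*rad
E
python3 - <<'E'
from h import *
d=img("wrist","w1b.png");st()
hsv=cv2.cvtColor(d["image"],cv2.COLOR_RGB2HSV);print(hsv[200,319],hsv[184,319],hsv[215,320])
m,s,c=blob(d,(5,150,150),(25,255,255),(290,170,350,230));print("cap all",s,c)
print("top face from lower part z38",circ(d,m,38))
E
python3 - <<'E'
import cv2;i=cv2.imread('pics/w1b.png');cv2.imwrite('pics/capz.png',cv2.resize(i[170:230,285:355],None,fx=8,fy=8,interpolation=0))
E
```

```text
t 1.5 p [503.7 271.1 259.9] q [ 8.000e-04  1.499e-01  9.887e-01 -7.000e-04] F [-0.1 -0.2 -0.3] w 85.01244775249859
[[-0.9551  0.2964  0.0014]
 [ 0.2964  0.9551 -0.0016]
 [-0.0018 -0.0011 -1.    ]]
[ 15 231 169] [ 14 227 171] [ 23  23 100]
cap all [307 179  33  33 883] [323.41449604 194.79388448]
top face from lower part z38 (501.1521911621094, 275.7366027832031, 33.98435974121094)
```

View pics/capz.png

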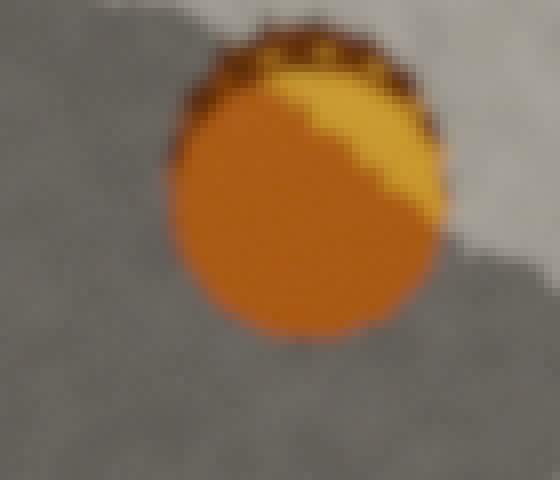

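The cap's top face measures 34.0 mm across at 38 mm height, so its centre is (501,276). The given size confirms it. Next I'll go over the mould.

Request:
play_rows --pt "-1 -0.131 -0.266 -0.022 0 0 0" --pt "-1 -0.131 -0.266 -0.022 0 0 0" --pt "-1 -0.131 -0.266 -0.022 0 0 0" --pt "-1 -0.131 -0.266 -0.022 0 0 0" --pt "-1 -0.131 -0.266 -0.022 0 0 0" --pt "-1 -0.131 -0.266 -0.022 0 0 0" --pt "-1 0 0 0 0 0 0" --pt "-1 0 0 0 0 0 0"

```text
clock: 2.5
tool_pos: [543.7, 12.9, 279.4]
orientation: [-0.0, 0.147, 0.989, 0.0]
ft_force: [0.4, 0.7, -0.2]
width: 85.3
```

Run:
```python
from h import *
o,Rm=st();print(np.round(o["q"],2),np.round(o["qvel"],2))
d=img("wrist","w2.png");import pickle;pickle.dump(d,open("w2.pkl","wb"))
```

```text
t 2.5 p [543.7  12.9 279.4] q [-2.000e-04  1.467e-01  9.892e-01  1.000e-04] F [ 0.4  0.7 -0.2] w 85.27879944221687
[[-9.570e-01  2.902e-01 -4.000e-04]
 [ 2.902e-01  9.570e-01  3.000e-04]
 [ 5.000e-04  2.000e-04 -1.000e+00]]
[-0.25  0.34  0.16  1.76 -0.06  1.04  1.2 ] [-0.02  0.   -0.01  0.   -0.    0.    0.  ]
```

View pics/w2.png

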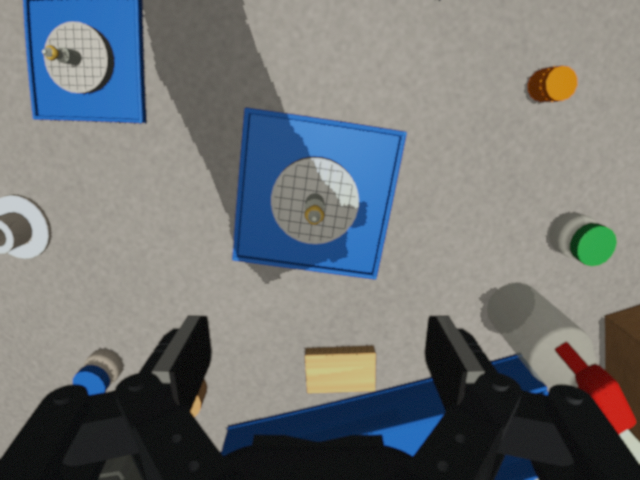

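The wrist view shows the big mould centred, with the screen disc around (315,200), the tip of the stud around (314,215), and the tray corners clear. I'll measure the mould three ways.

Run:
```python
from h import *
import pickle
d=pickle.load(open("w2.pkl","rb"));im=d["image"]
m,s,c=blob(d,(100,120,40),(125,255,255),(220,95,420,290))
cc=max(cv2.findContours(m,0,1)[0],key=cv2.contourArea)
P=np.array([onz(d,u,v,16)[:2] for u,v in cv2.convexHull(cc)[:,0].astype(float)]).astype(np.float32)
print("tray",cv2.minAreaRect(P))
k=np.zeros(im.shape[:2],np.uint8)
hole=cv2.drawContours(k.copy(),[cc],-1,255,-1)
h=cv2.cvtColor(im,cv2.COLOR_RGB2HSV)
w=cv2.inRange(h,(0,0,60),(179,90,255))&cv2.erode(hole,np.ones((15,15)))
w=cv2.morphologyEx(w,cv2.MORPH_CLOSE,np.ones((7,7)));w=cv2.morphologyEx(w,cv2.MORPH_OPEN,np.ones((9,9)))
n,l,s,c=cv2.connectedComponentsWithStats(w);i=1+np.argmax(s[1:,4]);print(s[i]);mm=(l==i).astype(np.uint8)
c2=max(cv2.findContours(mm,0,1)[0],key=cv2.contourArea)
Q=np.array([onz(d,u,v,30)[:2] for u,v in cv2.convexHull(c2)[:,0].astype(float)]).astype(np.float32)
print("screen enclosing",cv2.minEnclosingCircle(Q),"ell",cv2.fitEllipse(Q))
print("TCP-> pred px of tip,balls for (547.5,8.5):",proj(d,[[547.5,8.5,95.5],[547.5,8.5,81.5]]))
v=im[145:260,255:375].copy();cv2.imwrite("pics/m2.png",cv2.cvtColor(cv2.resize(v,None,fx=5,fy=5,interpolation=0),4))
b,sb,cb=blob(d,(12,90,60),(30,255,255),(295,195,335,230));print("balls",sb,cb,onz(d,*cb,81.5))
```

```text
tray ((548.1932373046875, 7.412872314453125), (167.8041229248047, 168.0662078857422), 64.93698120117188)
[ 271  157   88   87 6046]
screen enclosing ((548.366943359375, 7.6433892250061035), 46.806034088134766) ell ((548.3951416015625, 7.400598526000977), (92.33655548095703, 93.367431640625), 71.59817504882812)
TCP-> pred px of tip,balls for (547.5,8.5): [[314.6953162  216.77734706]
 [314.81219496 212.8271766 ]]
balls [305 205  19  20 161] [314.00621118 213.04347826] [547.48088651   7.73075534  81.5       ]
```

View pics/m2.png

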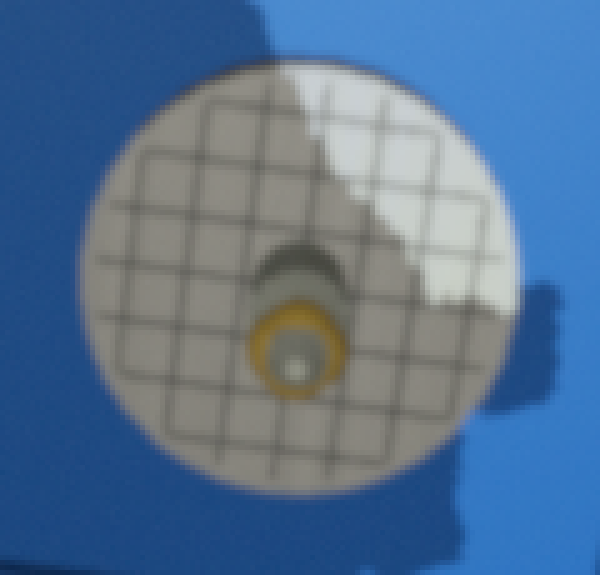

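The tray, screen (92–93 mm fit against 92) and balls agree to within 1 mm, so the stud axis is at about (548.1,7.6). Next is the plate.

Request:
play_rows --pt "-1 -0.031 -0.299 0.017 0 0 0" --pt "-1 -0.031 -0.299 0.017 0 0 0" --pt "-1 -0.031 -0.299 0.017 0 0 0" --pt "-1 -0.031 -0.299 0.017 0 0 0" --pt "-1 -0.031 -0.299 0.017 0 0 0" --pt "-1 -0.031 -0.299 0.017 0 0 0" --pt "-1 -0.031 -0.299 0.017 0 0 0" --pt "-1 -0.031 -0.299 0.017 0 0 0" --pt "-1 0 0 0 0 0 0" --pt "-1 0 0 0 0 0 0"

```text
clock: 3.8
tool_pos: [475.9, -340.6, 258.9]
orientation: [-0.0, 0.146, 0.989, 0.0]
ft_force: [0.0, -0.1, 0.7]
width: 85.6
```

Run:
```python
from h import *
o,Rm=st();print(np.round(o["q"],2))
d=img("wrist","w3.png");import pickle;pickle.dump(d,open("w3.pkl","wb"))
```

```text
t 3.8 p [ 475.9 -340.6  258.9] q [-1.000e-04  1.461e-01  9.893e-01  4.000e-04] F [ 0.  -0.1  0.7] w 85.60786881373818
[[-9.573e-01  2.892e-01 -2.000e-04]
 [ 2.892e-01  9.573e-01  8.000e-04]
 [ 4.000e-04  8.000e-04 -1.000e+00]]
[ 0.33  0.44  0.27  1.69 -0.13  1.03  1.92]
```

View pics/w3.png

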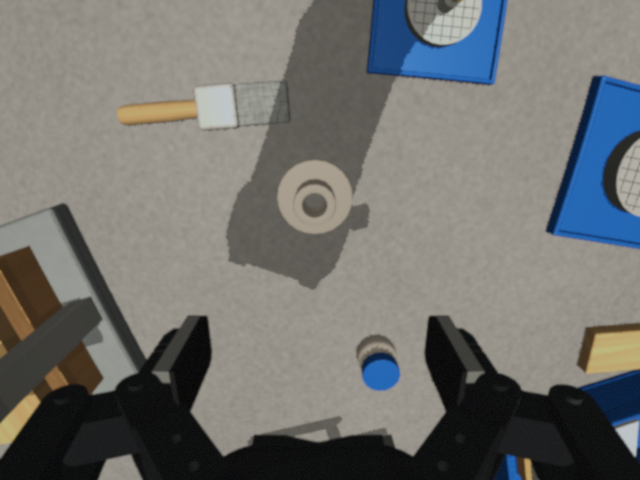

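The plate sits hub up at (315,197) in the gripper's shadow, and the brush is well clear of it. I'll measure the disc rim and the hub's top rim.

Run:
```python
from h import *
import pickle
d=pickle.load(open("w3.pkl","rb"));im=d["image"];g=cv2.cvtColor(im,cv2.COLOR_RGB2GRAY)
k=np.zeros_like(g);cv2.circle(k,(315,197),48,255,-1)
w=cv2.inRange(g,135,255)&k
n,l,s,c=cv2.connectedComponentsWithStats(w);i=1+np.argmax(s[1:,4]);print(s[i])
m=(l==i).astype(np.uint8)
cc=max(cv2.findContours(m,0,1)[0],key=cv2.contourArea)
Q=np.array([onz(d,u,v,8)[:2] for u,v in cv2.convexHull(cc)[:,0].astype(float)]).astype(np.float32)
print("disc",cv2.minEnclosingCircle(Q),cv2.fitEllipse(Q))
# bore: dark blob
b=((g<125)&(cv2.circle(np.zeros_like(g),(315,205),18,1,-1)>0)).astype(np.uint8)
n,l,s,c=cv2.connectedComponentsWithStats(b);i=1+np.argmax(s[1:,4]);print("bore",s[i],c[i],onz(d,*c[i],42))
B=np.array([onz(d,u,v,42)[:2] for u,v in max(cv2.findContours((l==i).astype(np.uint8),0,1)[0],key=cv2.contourArea)[:,0].astype(float)]).astype(np.float32);print(cv2.minEnclosingCircle(B))
cv2.imwrite("pics/p3.png",cv2.cvtColor(cv2.resize(im[150:245,265:365],None,fx=6,fy=6,interpolation=0),4))
```

```text
[ 278  160   86   73 3679]
disc ((478.3093566894531, -338.9769592285156), 44.937835693359375) ((477.4497985839844, -340.1590881347656), (76.60577392578125, 90.67796325683594), 170.63677978515625)
bore [302 193  25  25 488] [314.06762295 204.86270492] [ 476.65075384 -344.9047367    42.        ]
((476.74786376953125, -344.9095153808594), 12.141955375671387)
```

View pics/p3.png

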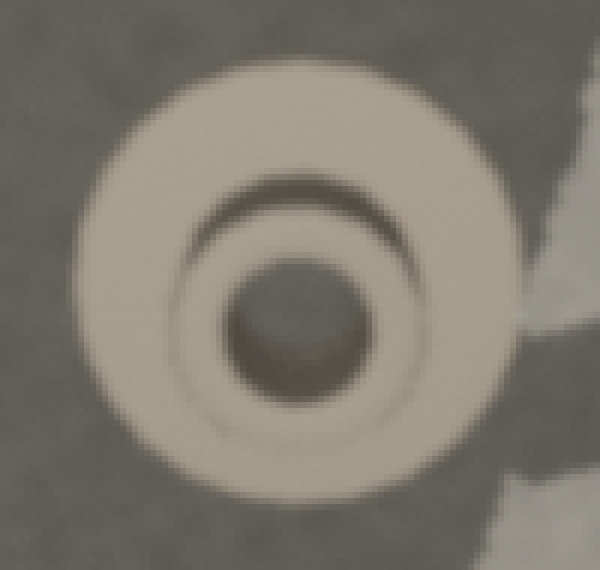

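Run:
```python
from h import *
import pickle
d=pickle.load(open("w3.pkl","rb"))
f=lambda u,v,z:onz(d,u,v,z)[:2]
# crop px edges /6 + offset -0.5
L,Rr=f(277.2,196.8,8),f(351.7,196.8,8);T,B=f(314.5,159.1,8),f(314.5,233.8,8)
print((L+Rr)/2,np.linalg.norm(L-Rr),(T+B)/2,np.linalg.norm(T-B))
o,Rm=st()
t=np.array([476.8,-344.9,0]);print("tool shift",Rm.T@(t-o["tool_pos"]))
```

```text
[ 476.00885346 -344.60787732] 78.20014673915416 [ 476.81871873 -344.79585132] 79.83520332322853
t 3.85 p [ 476.1 -340.4  259.1] q [-0.000e+00  1.458e-01  9.893e-01  4.000e-04] F [ 0.6  0.7 -0.3] w 85.29590786995138
[[-9.575e-01  2.885e-01  1.000e-04]
 [ 2.885e-01  9.575e-01  8.000e-04]
 [ 1.000e-04  7.000e-04 -1.000e+00]]
tool shift [ -2.04645692  -4.28961303 259.0816312 ]
```

The rim and bore agree, so the plate axis is at (476.7,-344.8). I'll descend, stopping with the fingertips just above the disc, and grip the hub.

Request:
play_rows --pt "-1 -0.007 -0.0145 0.25 0 0 0" --pt "-1 -0.007 -0.0145 0.25 0 0 0" --pt "-1 0 0 0.25 0 0 0" --pt "-1 0 0 0.25 0 0 0" --pt "-1 0 0 0.25 0 0 0" --pt "-1 0 0 0.25 0 0 0" --pt "-1 0 0 0.083 0 0 0" --pt "-1 0 0 0.083 0 0 0" --pt "-1 0 0 0 0 0 0"

```text
clock: 4.97
tool_pos: [476.2, -346.6, 9.5]
orientation: [0.0, 0.147, 0.989, 0.0]
ft_force: [0.5, 0.2, -0.2]
width: 85.6
```

Request:
play_rows --pt "1 0 0 0 0 0 0" --pt "1 0 0 0 0 0 0" --pt "1 0 0 0 0 0 0" --pt "1 0 0 0 0 0 0" --pt "1 0 0 0 0 0 0" --pt "1 0 0 0 0 0 0" --squeeze 60

```text
clock: 5.72
tool_pos: [476.3, -346.9, 10.3]
orientation: [0.0, 0.147, 0.989, -0.0]
ft_force: [-1.8, 2.7, 13.6]
width: 40.8
```

Run:
```python
from h import *
o,Rm=st()
d=img("wrist","w4.png")
```

```text
t 5.725 p [ 476.3 -346.9   10.3] q [ 5.000e-04  1.470e-01  9.891e-01 -0.000e+00] F [-1.8  2.7 13.6] w 40.754710280863634
[[-9.568e-01  2.908e-01  9.000e-04]
 [ 2.908e-01  9.568e-01 -2.000e-04]
 [-1.000e-03  1.000e-04 -1.000e+00]]
```

View pics/w4.png

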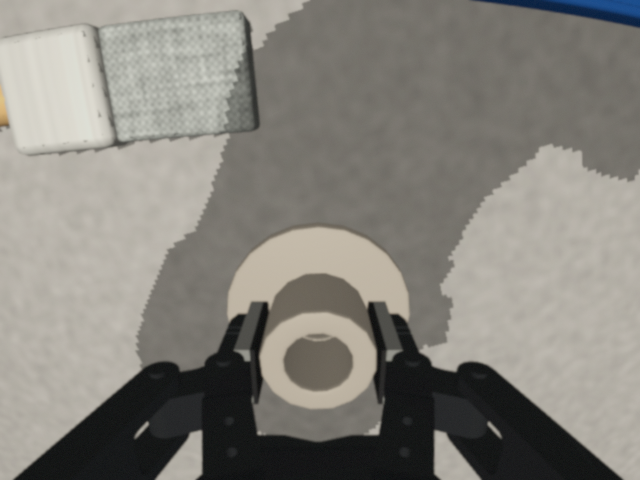

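The hub is gripped at 40.8 mm. The 13.6 N upward reading is probably the fingertips touching the disc. I'll lift and check.

Request:
play_rows --pt "1 0 0 -0.1 0 0 0" --pt "1 0 0 -0.3 0 0 0" --pt "1 0 0 -0.3 0 0 0" --pt "1 0 0 -0.3 0 0 0" --pt "1 0 0 0 0 0 0" --pt "1 0 0 0 0 0 0"

```text
clock: 6.52
tool_pos: [475.7, -346.5, 159.2]
orientation: [-0.0, 0.147, 0.989, 0.0]
ft_force: [-0.9, 1.5, -3.4]
width: 41.0
```

Run:
```python
from h import *
import pickle
o,Rm=st()
d=img("wrist","w5.png");pickle.dump(d,open("w5.pkl","wb"));s=img("side","s5.png");pickle.dump(s,open("s5.pkl","wb"))
cv2.imwrite("pics/s5.png",cv2.cvtColor(s["image"],4))
```

```text
t 6.525 p [ 475.7 -346.5  159.2] q [-1.000e-04  1.468e-01  9.892e-01  1.000e-04] F [-0.9  1.5 -3.4] w 41.043936193670156
[[-9.569e-01  2.905e-01 -1.000e-04]
 [ 2.905e-01  9.569e-01  2.000e-04]
 [ 2.000e-04  2.000e-04 -1.000e+00]]
```

View pics/w5.png

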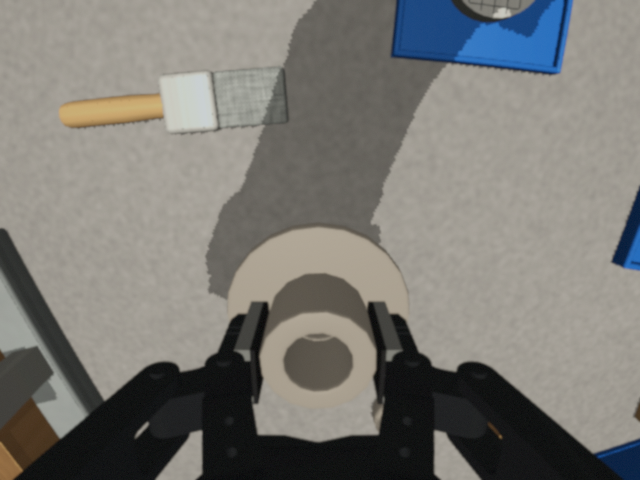

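View pics/s5.png

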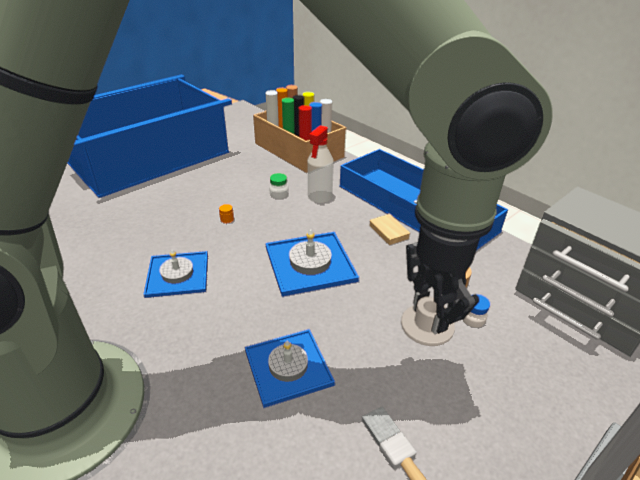

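The plate is held level; it looks the same in the grip before and after the lift. I'll measure its axis in the hand from the rim of the hub's bore.

Run:
```python
from h import *
import pickle
d=pickle.load(open("w5.pkl","rb"));im=d["image"];g=cv2.cvtColor(im,cv2.COLOR_RGB2GRAY)
z0=159.2-10.2
print(g[360,318],g[310,318],g[400,318],g[325:345,318])
b=((g<135)&(cv2.ellipse(np.zeros_like(g),(318,361),(43,34),0,0,360,1,-1)>0)).astype(np.uint8)
n,l,s,c=cv2.connectedComponentsWithStats(b);i=1+np.argmax(s[1:,4]);print(s[i],c[i])
cc=max(cv2.findContours((l==i).astype(np.uint8),0,1)[0],key=cv2.contourArea)
P=np.array([onz(d,u,v,z0+42)[:2] for u,v in cv2.convexHull(cc)[:,0].astype(float)]).astype(np.float32)
(x,y),rr=cv2.minEnclosingCircle(P);print("bore",x,y,2*rr,cv2.fitEllipse(P))
Rm=np.array([[-.957,.2905],[.2905,.957]]);print("tool off",Rm.T@(np.array([x,y])-[475.7,-346.5]))
# disc rim back arc + left/right extremes, at z0+8
w=((g>140)).astype(np.uint8);
pts=[]
for v in range(232,300,4):
    row=g[v].astype(int)
    pass
L,Rr=onz(d,228.5,300,z0+8),onz(d,409,300,z0+8);T=onz(d,319,226,z0+8);M=(L+Rr)/2
print("disc chord",M[:2],np.linalg.norm(L-Rr),"top",T[:2], "centre from top:",T[:2]+40*np.array([.957,-.2905]))
cv2.imwrite("pics/h5.png",cv2.cvtColor(cv2.resize(im[215:415,220:420],None,fx=3,fy=3,interpolation=0),4))
```

```text
86 95 160 [162 161 162 161 161 159 158 150 132 108  94  94  99 116 132 129 105  89
  87  86]
[ 283  333   70   58 3204] [317.71317104 361.86298377]
bore 474.97930908203125 -346.728271484375 24.544374465942383 ((474.96783447265625, -346.743408203125), (24.273456573486328, 24.404537200927734), 176.87637329101562)
tool off [ 0.62338834 -0.42781652]
disc chord [ 468.76584789 -344.39632462] 76.81624191366653 top [ 437.43871066 -334.81814684] centre from top: [ 475.71871066 -346.43814684]
```

View pics/h5.png

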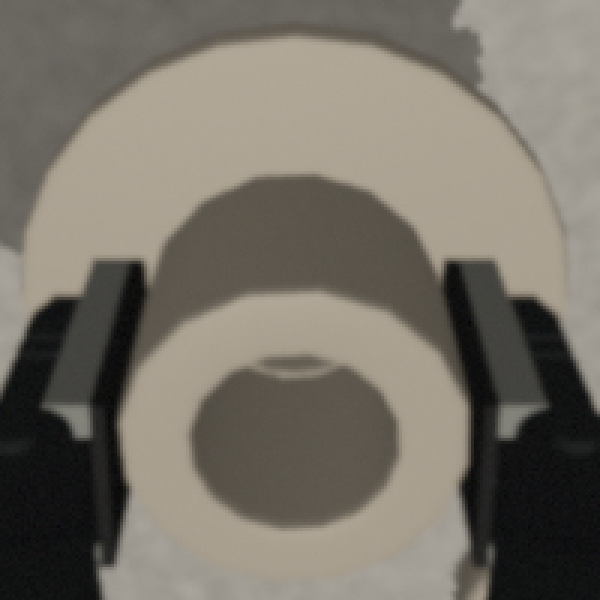

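The bore reads 24.4 mm (24 given), and the axis lies within 0.7 mm of the TCP. I'll carry the plate over the stud.

Request:
play_rows --pt "1 0.0246 0.267 0 0 0 0" --pt "1 0.0246 0.267 0 0 0 0" --pt "1 0.0246 0.267 0 0 0 0" --pt "1 0.0246 0.267 0 0 0 0" --pt "1 0.0246 0.267 0 0 0 0" --pt "1 0.0246 0.267 0 0 0 0" --pt "1 0.0246 0.267 0 0 0 0" --pt "1 0.0246 0.267 0 0 0 0" --pt "1 0.0246 0.267 0 0 0 0" --pt "1 0 0 0 0 0 0"

```text
clock: 7.88
tool_pos: [548.8, 11.0, 158.2]
orientation: [-0.001, 0.145, 0.989, 0.0]
ft_force: [-0.3, 0.5, -3.2]
width: 40.6
```

Request:
play_rows --pt "1 0 0 0 0 0 0" --pt "1 0 0 0 0 0 0" --pt "1 0 0 0 0 0 0"

```text
clock: 8.25
tool_pos: [548.8, 6.9, 159.2]
orientation: [-0.0, 0.148, 0.989, -0.0]
ft_force: [-0.2, 0.0, -3.2]
width: 40.9
```

Run:
```python
from h import *
import pickle
o,Rm=st()
d=img("wrist","w6.png");pickle.dump(d,open("w6.pkl","wb"));s=img("top","t6.png");s=img("side","s6.png");pickle.dump(s,open("s6.pkl","wb"))
print("tool shift to target",Rm.T@(np.array([548.6,7.8,o["tool_pos"][2]])-o["tool_pos"]))
cv2.imwrite("pics/s6c.png",cv2.cvtColor(cv2.resize(s["image"][150:310,230:390],None,fx=4,fy=4),4))
```

```text
t 8.25 p [548.8   6.9 159.2] q [-1.000e-04  1.475e-01  9.891e-01 -1.000e-04] F [-0.2  0.  -3.2] w 40.93964859583994
[[-9.565e-01  2.918e-01 -3.000e-04]
 [ 2.918e-01  9.565e-01 -2.000e-04]
 [ 2.000e-04 -2.000e-04 -1.000e+00]]
tool shift to target [ 4.16353774e-01  7.95040582e-01 -9.36730817e-05]
```

View pics/w6.png

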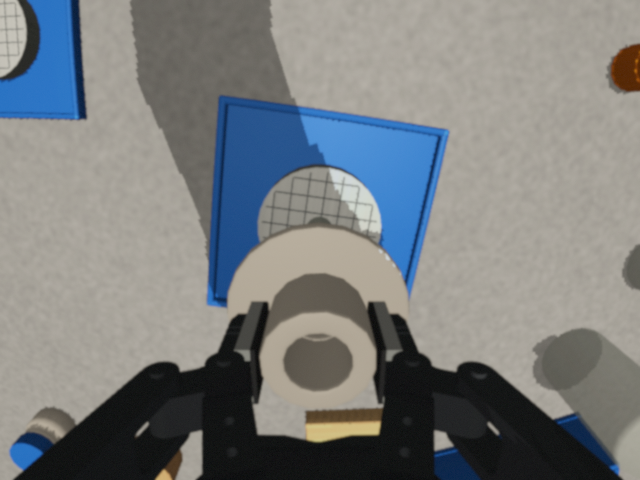

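View pics/s6c.png

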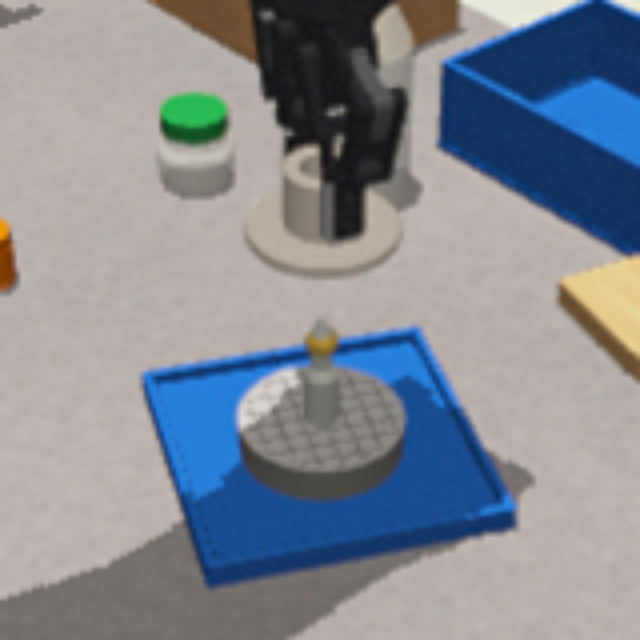

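In the side view the disc (centre about 324) is right above the stud (321), within a pixel. I'll descend in stages and watch the force.

Request:
play_rows --pt "1 0.003 0.005 0.1 0 0 0" --pt "1 0 0 0.1 0 0 0" --pt "1 0 0 0.1 0 0 0" --pt "1 0 0 0.07 0 0 0" --pt "1 0 0 0.05 0 0 0" --pt "1 0 0 0.03 0 0 0" --pt "1 0 0 0.03 0 0 0" --pt "1 0 0 0.03 0 0 0" --pt "1 0 0 0 0 0 0"

```text
clock: 9.52
tool_pos: [548.6, 8.6, 82.6]
orientation: [-0.0, 0.147, 0.989, -0.0]
ft_force: [-0.4, -0.2, -2.0]
width: 40.9
```

Run:
```python
from h import *
o,Rm=st()
s=img("side","s7.png");d=img("wrist","w7.png")
cv2.imwrite("pics/s7c.png",cv2.cvtColor(cv2.resize(s["image"][180:310,250:370],None,fx=4.5,fy=4.5),4))
```

```text
t 9.525 p [548.6   8.6  82.6] q [-1.000e-04  1.469e-01  9.892e-01 -0.000e+00] F [-0.4 -0.2 -2. ] w 40.88831062237925
[[-9.568e-01  2.906e-01 -3.000e-04]
 [ 2.906e-01  9.568e-01 -0.000e+00]
 [ 3.000e-04 -1.000e-04 -1.000e+00]]
```

View pics/s7c.png

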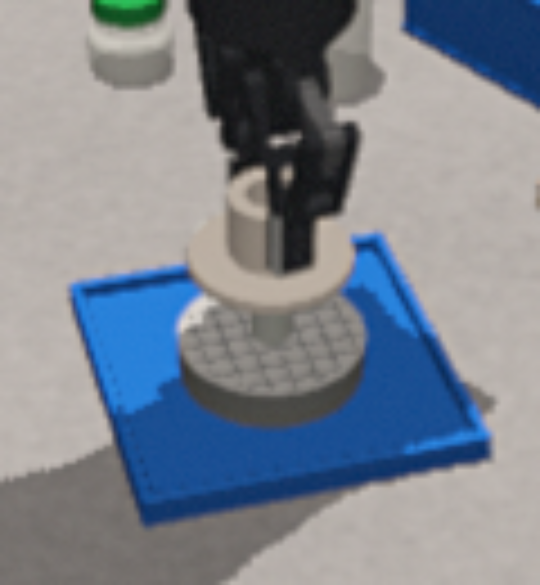

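View pics/w7.png

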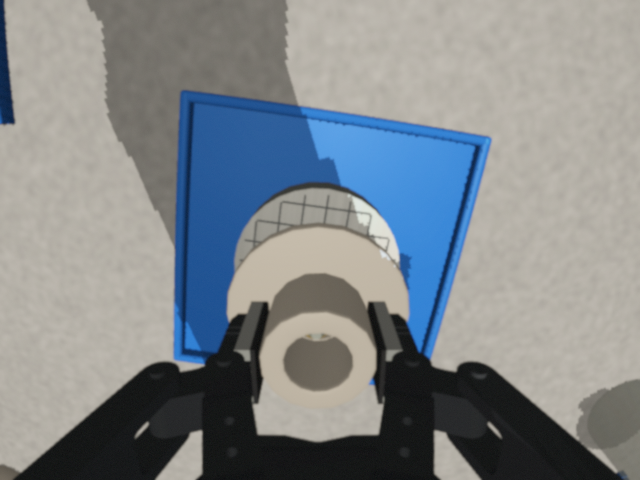

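No contact force, and the stud enters the bore in the side view. I'll continue over the collar.

Request:
play_rows --pt "1 0 0 0.03 0 0 0" --pt "1 0 0 0.03 0 0 0" --pt "1 0 0 0.03 0 0 0" --pt "1 0 0 0.03 0 0 0" --pt "1 0 0 0 0 0 0"

```text
clock: 10.25
tool_pos: [548.5, 8.5, 64.4]
orientation: [-0.0, 0.147, 0.989, -0.0]
ft_force: [0.0, -0.3, -2.2]
width: 40.8
```

Request:
play_rows --pt "1 0 0 0.04 0 0 0" --pt "1 0 0 0.04 0 0 0" --pt "1 0 0 0.04 0 0 0" --pt "1 0 0 0.02 0 0 0" --pt "1 0 0 0 0 0 0"

```text
clock: 10.88
tool_pos: [548.6, 8.5, 43.6]
orientation: [-0.0, 0.147, 0.989, -0.0]
ft_force: [-0.0, 0.2, -1.5]
width: 41.0
```

Request:
play_rows --pt "1 0 0 0.008 0 0 0" --pt "1 0 0 0.008 0 0 0" --pt "1 0 0 0 0 0 0"

```text
clock: 11.25
tool_pos: [548.7, 8.6, 41.4]
orientation: [0.0, 0.147, 0.989, -0.0]
ft_force: [0.1, 0.7, -2.3]
width: 40.9
```

Request:
play_rows --pt "1 0 0 0.008 0 0 0" --pt "1 0 0 0.004 0 0 0" --pt "1 0 0 0 0 0 0"

```text
clock: 11.62
tool_pos: [548.8, 8.5, 40.3]
orientation: [0.0, 0.147, 0.989, 0.0]
ft_force: [-4.6, 0.3, 15.1]
width: 41.0
```

Contact at TCP 40.3, exactly the expected seat height, at 15 N. I'll release and rise.

Request:
play_rows --pt "-1 0 0 0 0 0 0" --pt "-1 0 0 0 0 0 0" --pt "-1 0 0 0 0 0 0" --pt "-1 0 0 0 0 0 0" --pt "-1 0 0 -0.1 0 0 0" --pt "-1 0 0 -0.3 0 0 0" --pt "-1 0 0 -0.35 0 0 0" --pt "-1 0 0 -0.35 0 0 0" --pt "-1 0 0 -0.35 0 0 0" --pt "-1 0 0 0 0 0 0"

```text
clock: 12.88
tool_pos: [550.1, 8.5, 261.8]
orientation: [0.003, 0.147, 0.989, 0.001]
ft_force: [-0.7, 0.3, -0.7]
width: 85.4
```

Run:
```python
from h import *
import pickle
o,Rm=st()
s=img("side");d=img("wrist","w8.png");pickle.dump(d,open("w8.pkl","wb"));pickle.dump(s,open("s8.pkl","wb"))
cv2.imwrite("pics/s8c.png",cv2.cvtColor(cv2.resize(s["image"][200:310,250:370],None,fx=5,fy=5),4))
```

```text
t 12.875 p [550.1   8.5 261.8] q [0.0033 0.1471 0.9891 0.0011] F [-0.7  0.3 -0.7] w 85.43931920008893
[[-0.9567  0.2909  0.0068]
 [ 0.291   0.9567  0.0013]
 [-0.0062  0.0032 -1.    ]]
```

View pics/s8c.png

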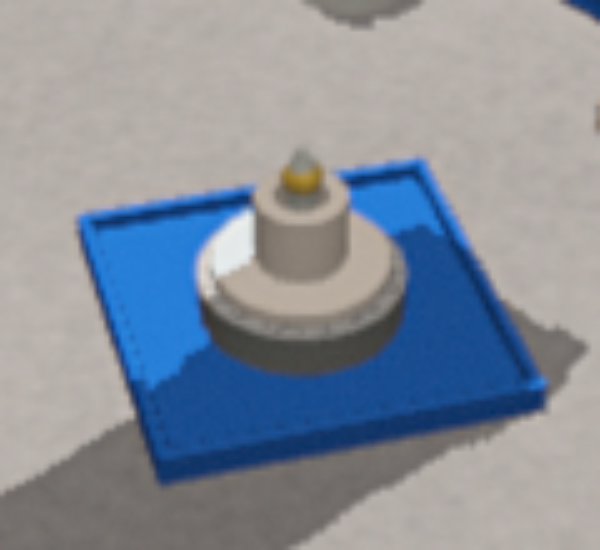

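View pics/w8.png

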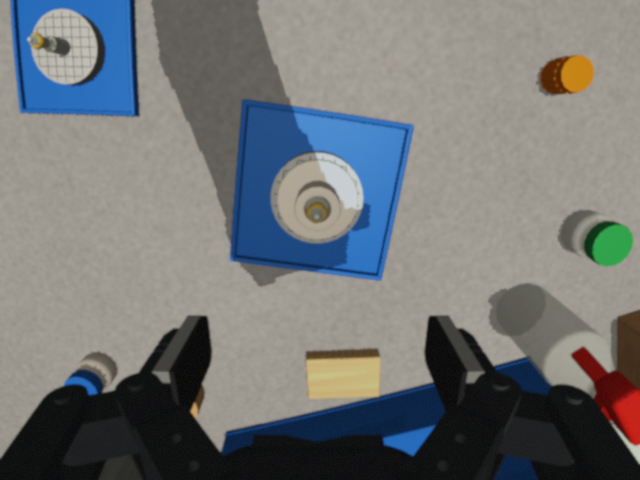

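The plate lies flat on the screen, hub up, and the stud's balls stand above the hub. Now I'll go back to the cap.

Request:
play_rows --pt "-1 0.137 0.269 0.05 0 0 0" --pt "-1 0.137 0.269 0.05 0 0 0" --pt "-1 0.137 0.269 0.05 0 0 0" --pt "-1 0.137 0.269 0.05 0 0 0" --pt "-1 0.137 0.269 0.05 0 0 0" --pt "-1 0.137 0.269 0.05 0 0 0" --pt "-1 0 0 0 0 0 0" --pt "-1 0 0 0 0 0 0" --pt "-1 0 0 0 0 0 0"

```text
clock: 14.1
tool_pos: [501.3, 274.8, 212.0]
orientation: [-0.0, 0.148, 0.989, -0.0]
ft_force: [-0.9, 0.2, -0.2]
width: 85.5
```

Run:
```python
from h import *
o,Rm=st();d=img("wrist","w9.png")
m,s,c=blob(d,(5,150,100),(25,255,255),(240,130,400,310));print(s,c)
# keep top face only: exclude dark side speckle
m,s,c=blob(d,(5,150,150),(25,255,255),(240,130,400,310))
x,y,D=circ(d,m,38);print("cap",x,y,D)
print("tool shift",Rm.T@(np.array([x,y,o["tool_pos"][2]])-o["tool_pos"]))
cv2.imwrite("pics/w9c.png",cv2.cvtColor(cv2.resize(d["image"][150:300,240:400],None,fx=4,fy=4),4))
```

```text
t 14.1 p [501.3 274.8 212. ] q [-0.000e+00  1.477e-01  9.890e-01 -3.000e-04] F [-0.9  0.2 -0.2] w 85.53337663690222
[[-9.564e-01  2.921e-01 -2.000e-04]
 [ 2.921e-01  9.564e-01 -5.000e-04]
 [ 0.000e+00 -6.000e-04 -1.000e+00]]
[ 299  191   40   42 1264] [318.55221519 211.95490506]
cap 501.4136962890625 274.7974853515625 32.66337585449219
tool shift [-8.26078497e-02 -1.71874612e-02  8.44150029e-06]
```

View pics/w9c.png

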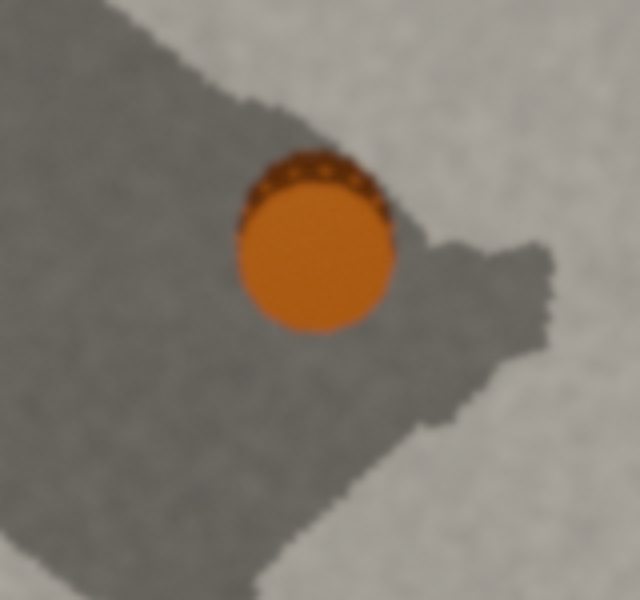

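The cap is directly under the tool. I'll descend, leaving the fingertips about 12 mm above the cap's underside so they clear the hub later, and grip.

Request:
play_rows --pt "-1 0 0 0.3 0 0 0" --pt "-1 0 0 0.3 0 0 0" --pt "-1 0 0 0.3 0 0 0" --pt "-1 0 0 0.3 0 0 0" --pt "-1 0 0 0.067 0 0 0" --pt "-1 0 0 0.067 0 0 0" --pt "-1 0 0 0 0 0 0" --pt "-1 0 0 0 0 0 0"

```text
clock: 15.15
tool_pos: [501.7, 276.4, 13.2]
orientation: [0.001, 0.147, 0.989, 0.001]
ft_force: [1.1, 0.3, 0.3]
width: 85.4
```

Request:
play_rows --pt "1 0 0 0 0 0 0" --pt "1 0 0 0 0 0 0" --pt "1 0 0 0 0 0 0" --pt "1 0 0 0 0 0 0" --pt "1 0 0 0 0 0 0" --pt "1 0 0 0 0 0 0" --pt "1 0 0 0 0 0 0" --squeeze 80

```text
clock: 16.02
tool_pos: [501.2, 276.2, 12.6]
orientation: [0.0, 0.147, 0.989, 0.0]
ft_force: [-2.5, -1.3, 12.3]
width: 31.8
```

Run:
```python
from h import *
o,Rm=st();d=img("wrist","w10.png")
```

```text
t 16.025 p [501.2 276.2  12.6] q [1.000e-04 1.469e-01 9.892e-01 2.000e-04] F [-2.5 -1.3 12.3] w 31.811500861407932
[[-9.568e-01  2.906e-01  3.000e-04]
 [ 2.906e-01  9.568e-01  3.000e-04]
 [-2.000e-04  4.000e-04 -1.000e+00]]
```

View pics/w10.png

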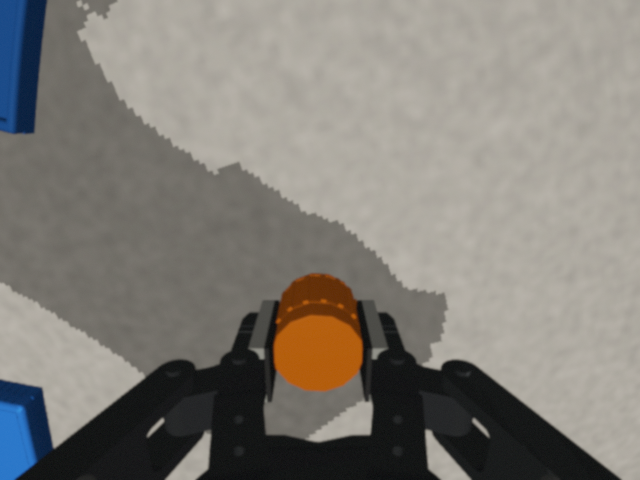

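The cap is gripped upright, and its edges look symmetric between the pads. I'll lift and measure it in the hand.

Request:
play_rows --pt "1 0 0 -0.1 0 0 0" --pt "1 0 0 -0.3 0 0 0" --pt "1 0 0 -0.3 0 0 0" --pt "1 0 0 -0.3 0 0 0" --pt "1 0 0 0 0 0 0" --pt "1 0 0 0 0 0 0"

```text
clock: 16.82
tool_pos: [500.8, 276.0, 162.1]
orientation: [-0.0, 0.147, 0.989, 0.0]
ft_force: [0.1, 0.0, -1.3]
width: 32.2
```

Run:
```python
from h import *
o,Rm=st();d=img("wrist","w11.png")
h=cv2.cvtColor(d["image"],cv2.COLOR_RGB2HSV)
print(h[[285,295,310,330,350,380],318])
z=o["tool_pos"][2]-12.3+38
m,s,c=blob(d,(5,150,int(h[355,318,2])-12),(25,255,255),(260,260,380,400));print(s,c)
x,y,D=circ(d,m,z);print("cap top",x,y,D);print("tool off",Rm.T@(np.array([x,y,0])-o["tool_pos"]))
cc=max(cv2.findContours(m,0,1)[0],key=cv2.contourArea)
P=np.array([onz(d,u,v,z)[:2] for u,v in cv2.convexHull(cc)[:,0].astype(float)]).astype(np.float32);print(cv2.fitEllipse(P))
cv2.imwrite("pics/w11c.png",cv2.cvtColor(cv2.resize(d["image"][250:410,230:410],None,fx=3.5,fy=3.5),4))
```

```text
t 16.825 p [500.8 276.  162.1] q [-0.000e+00  1.468e-01  9.892e-01  1.000e-04] F [ 0.1  0.  -1.3] w 32.193400966531506
[[-9.569e-01  2.905e-01 -0.000e+00]
 [ 2.905e-01  9.569e-01  1.000e-04]
 [ 1.000e-04  1.000e-04 -1.000e+00]]
[[ 13 224  99]
 [ 12 224  99]
 [ 13 237  98]
 [ 15 235 178]
 [ 14 235 177]
 [ 14 235 177]]
[ 275  316   86   74 5147] [317.55644065 352.62036138]
cap top 500.763671875 275.5945739746094 32.46638107299805
tool off [-8.66075141e-02 -4.33176650e-01  1.62115534e+02]
((500.7991027832031, 275.5618896484375), (32.01964569091797, 32.2683219909668), 80.63352966308594)
```

View pics/w11c.png

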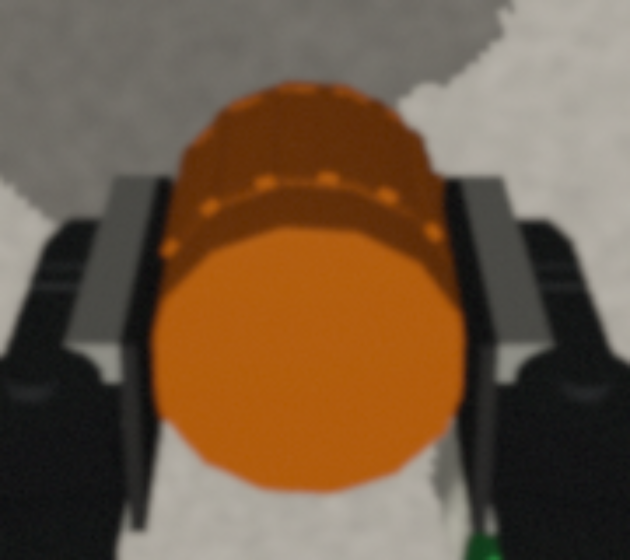

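The cap's axis is within 0.5 mm of the TCP. I'll carry it over to the stud at this height.

Request:
play_rows --pt "1 -0.137 -0.27 0 0 0 0" --pt "1 -0.137 -0.27 0 0 0 0" --pt "1 -0.137 -0.27 0 0 0 0" --pt "1 -0.137 -0.27 0 0 0 0" --pt "1 -0.137 -0.27 0 0 0 0" --pt "1 -0.137 -0.27 0 0 0 0" --pt "1 0 0 0 0 0 0" --pt "1 0 0 0 0 0 0" --pt "1 0 0 0 0 0 0" --squeeze 100

```text
clock: 18.0
tool_pos: [548.1, 8.9, 161.6]
orientation: [-0.0, 0.146, 0.989, 0.0]
ft_force: [-0.2, 0.2, -0.0]
width: 31.7
```

Run:
```python
from h import *
o,Rm=st()
print("shift",Rm.T@(np.array([548.1,8.0,o["tool_pos"][2]])-o["tool_pos"]))
s=img("side");d=img("wrist","w12.png")
cv2.imwrite("pics/s12c.png",cv2.cvtColor(cv2.resize(s["image"][170:310,250:370],None,fx=4.2,fy=4.2),4))
```

```text
t 18.0 p [548.1   8.9 161.6] q [-5.000e-04  1.461e-01  9.893e-01  0.000e+00] F [-0.2  0.2 -0. ] w 31.709119305814923
[[-9.573e-01  2.891e-01 -9.000e-04]
 [ 2.891e-01  9.573e-01  2.000e-04]
 [ 9.000e-04 -1.000e-04 -1.000e+00]]
shift [-2.11998009e-01 -8.27338206e-01 -1.47093545e-04]
```

View pics/s12c.png

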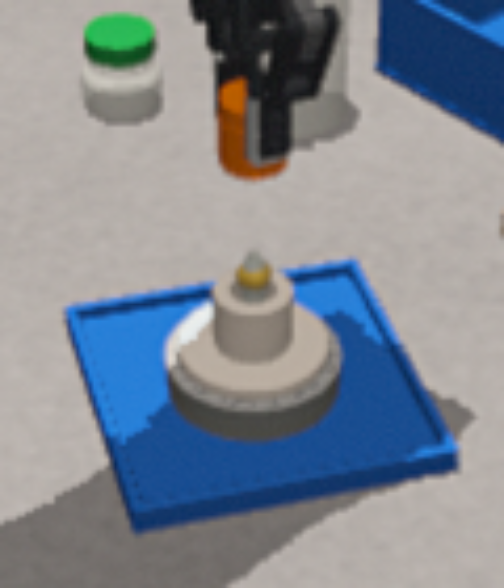

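View pics/w12.png

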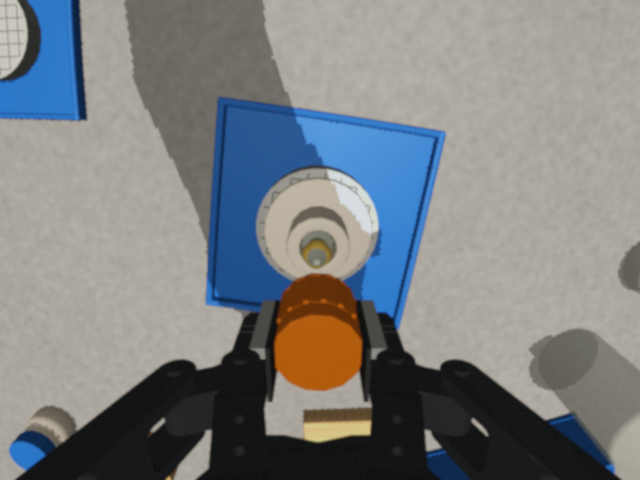

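The side view shows the cap (centre about 253) right above the stud (253). The wrist view shows the tip at (317,262), in line with the cap axis at 318. I'll descend to just above the tip and recheck.

Request:
play_rows --pt "1 0 -0.003 0.1 0 0 0" --pt "1 0 0 0.1 0 0 0" --pt "1 0 0 0.08 0 0 0" --pt "1 0 0 0.05 0 0 0" --pt "1 0 0 0 0 0 0" --pt "1 0 0 0 0 0 0"

```text
clock: 18.85
tool_pos: [548.5, 7.2, 112.8]
orientation: [0.0, 0.147, 0.989, 0.0]
ft_force: [0.7, -0.3, -0.8]
width: 31.0
```

Run:
```python
from h import *
o,Rm=st()
s=img("side");d=img("wrist","w13.png")
cv2.imwrite("pics/s13c.png",cv2.cvtColor(cv2.resize(s["image"][170:310,250:370],None,fx=4.2,fy=4.2),4))
```

```text
t 18.85 p [548.5   7.2 112.8] q [2.000e-04 1.469e-01 9.891e-01 0.000e+00] F [ 0.7 -0.3 -0.8] w 31.045582991887343
[[-9.568e-01  2.907e-01  4.000e-04]
 [ 2.907e-01  9.568e-01  0.000e+00]
 [-4.000e-04  1.000e-04 -1.000e+00]]
```

View pics/s13c.png

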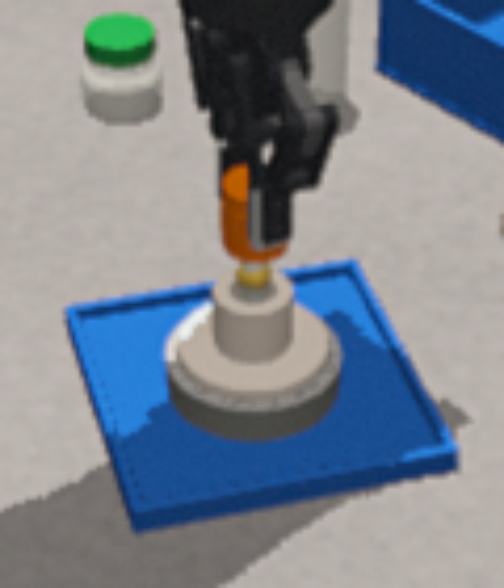

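The cap is centred over the tip. I'll nudge y by +0.7 mm and lower it onto the balls.

Request:
play_rows --pt "1 0.001 0.005 0.02 0 0 0" --pt "1 0 0 0.02 0 0 0" --pt "1 0 0 0.02 0 0 0" --pt "1 0 0 0.02 0 0 0" --pt "1 0 0 0.015 0 0 0" --pt "1 0 0 0 0 0 0"

```text
clock: 19.7
tool_pos: [548.3, 8.0, 98.2]
orientation: [-0.0, 0.147, 0.989, -0.0]
ft_force: [-0.1, 0.6, 1.6]
width: 31.5
```

There's no side force, and the underside is at about 86 mm, right where the balls should be. I'll press on in small steps.

Request:
play_rows --pt "1 0 0 0.01 0 0 0" --pt "1 0 0 0.01 0 0 0" --pt "1 0 0 0 0 0 0"

```text
clock: 20.08
tool_pos: [548.3, 8.0, 95.4]
orientation: [-0.0, 0.147, 0.989, 0.0]
ft_force: [-2.2, -0.4, 4.1]
width: 31.4
```

Request:
play_rows --pt "1 0 0 0.01 0 0 0" --pt "1 0 0 0.01 0 0 0" --pt "1 0 0 0 0 0 0"

```text
clock: 20.45
tool_pos: [548.2, 8.0, 92.0]
orientation: [-0.0, 0.147, 0.989, -0.0]
ft_force: [-0.2, 1.3, -4.6]
width: 31.2
```

Request:
play_rows --pt "1 0 0 0.01 0 0 0" --pt "1 0 0 0.01 0 0 0" --pt "1 0 0 0 0 0 0"

```text
clock: 20.82
tool_pos: [548.0, 8.0, 88.7]
orientation: [-0.0, 0.147, 0.989, -0.0]
ft_force: [0.2, 0.4, -12.7]
width: 31.2
```

The force has reversed (-4.6, then -12.7 N), so the cap is past the click and the balls are pulling it on. I'll carry on down onto the hub.

Request:
play_rows --pt "1 0 0 0.01 0 0 0" --pt "1 0 0 0.01 0 0 0" --pt "1 0 0 0 0 0 0"

```text
clock: 21.2
tool_pos: [548.7, 8.0, 86.4]
orientation: [0.0, 0.147, 0.989, 0.0]
ft_force: [1.1, -0.3, -0.7]
width: 31.5
```

Request:
play_rows --pt "1 0 0 0.008 0 0 0" --pt "1 0 0 0.005 0 0 0" --pt "1 0 0 0 0 0 0"

```text
clock: 21.58
tool_pos: [548.6, 8.0, 84.7]
orientation: [0.0, 0.147, 0.989, 0.0]
ft_force: [-1.8, 0.5, 7.0]
width: 31.4
```

Contact at TCP 84.7, the height expected for fully home. I'll build up a firm press.

Request:
play_rows --pt "1 0 0 0.008 0 0 0" --pt "1 0 0 0.005 0 0 0" --pt "1 0 0 0 0 0 0" --pt "1 0 0 0 0 0 0"

```text
clock: 22.08
tool_pos: [548.8, 8.0, 84.4]
orientation: [0.001, 0.147, 0.989, 0.0]
ft_force: [-13.3, 0.3, 46.6]
width: 31.4
```

Run:
```python
from h import *
o,Rm=st()
s=img("side");d=img("wrist","w14.png")
cv2.imwrite("pics/s14c.png",cv2.cvtColor(cv2.resize(s["image"][170:310,250:370],None,fx=4.2,fy=4.2),4))
```

```text
t 22.075 p [548.8   8.   84.4] q [7.000e-04 1.471e-01 9.891e-01 4.000e-04] F [-13.3   0.3  46.6] w 31.353425096332778
[[-9.567e-01  2.909e-01  1.400e-03]
 [ 2.909e-01  9.567e-01  7.000e-04]
 [-1.200e-03  1.100e-03 -1.000e+00]]
```

View pics/s14c.png

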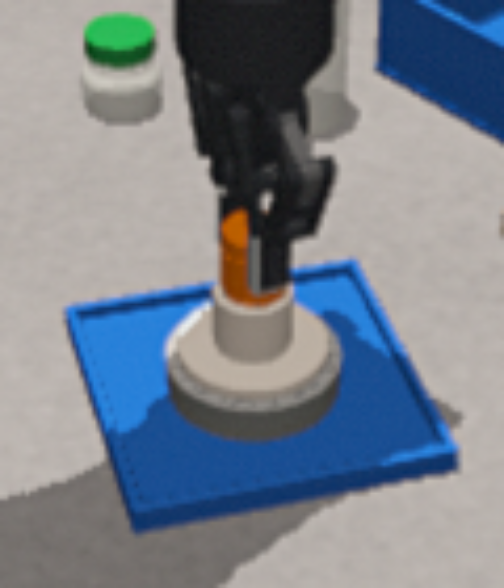

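View pics/w14.png

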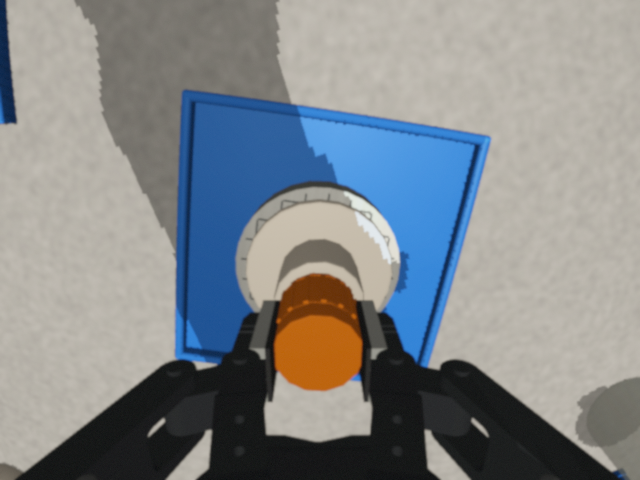

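The cap sits on the hub with no gap, at the same place in the grip. 46 N is more than I need, so I'll ease off slightly to about 30 N.

Request:
play_rows --pt "1 0 0 -0.004 0 0 0" --pt "1 0 0 0 0 0 0" --pt "1 0 0 0 0 0 0" --pt "1 0 0 0 0 0 0"

```text
clock: 22.68
tool_pos: [548.8, 8.0, 84.5]
orientation: [0.001, 0.147, 0.989, 0.0]
ft_force: [-10.8, 0.1, 34.2]
width: 31.6
```

Run:
```python
from h import *
o,Rm=st();t=img("top","t15.png")
```

```text
t 22.675 p [548.8   8.   84.5] q [5.000e-04 1.470e-01 9.891e-01 3.000e-04] F [-10.8   0.1  34.2] w 31.581117309393747
[[-9.568e-01  2.908e-01  1.200e-03]
 [ 2.908e-01  9.568e-01  5.000e-04]
 [-1.000e-03  8.000e-04 -1.000e+00]]
```

View pics/t15.png

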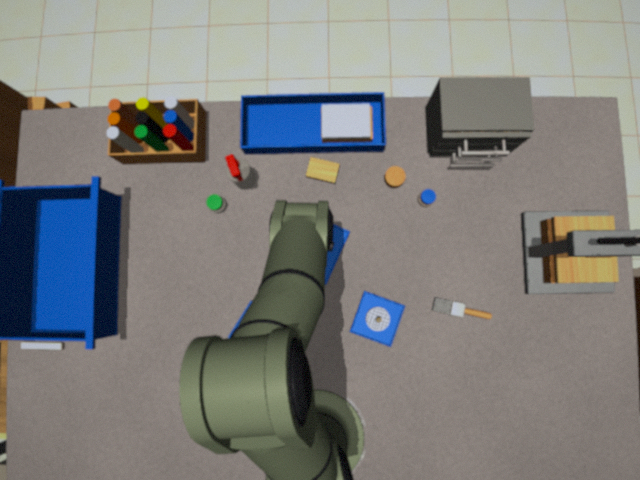

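The bystanders haven't moved in the top view: jar (216,203), pot (428,197), brush (460,308), block (322,170), core (395,176) and bottle (238,170). The push is holding at 34 N, so I'm handing the job in.

```bash
python3 -c "
from cell import r
print(r.finish_job())"
```

```text
the job is handed in; nothing more can be done
None
```

The mould is closed. The press plate lies flat on the largest mould's screen, hub up. The snap cap went through the click and is fully home on the hub. I handed the job in at about 22.7 s with the gripper still holding the cap and pressing it down at about 34 N.

What the last checks showed:
- **Plate:** it made contact at TCP height 40.3 mm, as expected for lying on the screen, and the side view showed it flat around the stud.
- **Cap:** the force reversed to about -13 N as the balls pulled it on. It then met the hub at TCP height 84.7 mm, as expected for fully home, and the side view showed no gap.
- **Bystanders:** all six were unmoved in the final top view.

Three readings were not as expected:
- **Width:** the finger opening read 1–2 mm under the true diameters (41 for the 42 mm hub, 31–32 for the 34 mm cap).
- **Side force:** about 11 N of sideways force remained in the final push.
- **Peak push:** the push through the cap briefly reached 46.6 N before I eased it off. It went through the fingers and cap, not the gripper's body, so I don't expect it to count against the 40 N limit.

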